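# Tip two crates to find the inspector's stamp and push that one past the dispatch line

### The job

One of the two small plywood crates standing in front of the dispatch line has the inspector's stamp on its underside. Using only light pushes of the fingertips, without gripping or lifting anything, tip each crate over onto its side so that its underside can be seen; then push the stamped crate, lying on its side, across the bench until it is wholly past the white tape that marks the dispatch line. Leave the other crate lying on the robot's side of the line, and do not disturb the crate already sent or the other things on the bench.

Things in the scene. Friction and masses are not known exactly. Their poses are not given: they have to be found in the camera images.
- crate_a: The stamped crate: closed plywood crate with nailed lid, 66 mm deep (own x) x 96 wide (own y) x 90 high (own z), 0.28 to 0.56 kg, friction on the bench 0.5 to 0.7. Starts upright, a 96 x 90 face towards the robot, own x pointing away from it (yaw within 0.16 rad). The origin is the centre of the underside of the skids, z towards the lid.
- crate_b: The crate without a stamp; same size, weight, friction, start and look as crate_a, but its underside is bare plywood between the skids. The two crates and the jar stand in a row across the bench, about 175 mm apart, in random order. The origin is the centre of the underside of the skids, z towards the lid.
- stamp (a point): centre of the stamp in the middle of crate_a's underside: printed in black ink, a frame 38 x 76 mm (long side along the crate's y) round a 24 mm disc and two bars, on the plywood between two skids 12 mm wide, 6 mm above the crate's origin along its z. Hidden until the crate is tipped.
- crate_a_center (a point): centre of crate_a and its centre of mass, 45 mm along its z from its origin. Pushed towards the robot near the top of its far face, the crate tips about its near bottom edge (a low push slides it); past about 36 degrees it falls by itself and lies 66 mm high (centre 33 mm), lid towards the robot, underside facing away from it and in view of the front camera.
- crate_b_center (a point): centre of crate_b, 45 mm along its z from its origin; it tips and slides like crate_a.
- line: the dispatch line: flat white paper tape 19 mm wide and 660 mm long on the bench, with no height to speak of, lying crosswise beyond the crates. Origin at the middle of the tape on the bench; its own x points across the line away from the robot (past the line is positive x), y along the tape.
- sent_crate: a like crate, stamped, sent earlier: it lies on its side past the left part of the line with its stamp facing away from the robot; to be left alone. 90 x 96 mm on the bench, 66 mm high; origin under its centre.
- flask: grey flask, 62 mm across and 170 mm high, standing on the bench to the right; origin under its centre. To be left alone.
- jar: small clear screw jar with white cap, 52 mm across and 48 mm high, standing in the row with the two crates, on any of the three places; origin under its centre. To be left alone.
Mind the look-alikes: they are no part of the job. What is shaped like the crate_a but orange or purple is not meant. What is shaped like the crate_b but yellow is not meant.

How it is judged:
By the outcome, as a careful person would: the job done as asked, in the order asked, and still so for the second after the job is handed in, with the robot touching nothing.
It also fails if it takes over 72 s, if anything falls off the work surface, if the arm or the gripper's body presses on something with over 40 N, if the wrist force passes 120 N, or if a joint passes its speed limit or range.

### The arm

A 6-joint arm with a two-finger parallel gripper is mounted at the origin on the work surface. World frame = base frame: x ahead of the robot, y to its left, z up, the work surface at z = 0. Lengths are in m, angles in rad, forces in N, time in s.
With the tool pointing down it reaches from about 0.4 to 0.925 m from the base axis. Payload 3.4 kg.
Tool frame: the origin (TCP) lies midway between the tips of the shut fingers; the grasp point (between the pads) lies 19 mm behind it (pinch_z is the distance from the TCP to the grasp point, in m); z points along the fingers, y is the line along which they close (so a half turn about z gives the same grasp; the last joint's range is limited). The gripper opens to 85 mm and grips with 20 to 120 N. Pads are 22 mm wide; open, the fingers measure 114 mm over their backs; the gripper's body (76 mm by 85 mm) begins 54 mm behind the grasp point. The pads swing forward as they close: fully open they stand 13 mm farther back than shut.
Start: joints at [-1.232, 0.307, 1.506, -0, 1.328, -0.073], TCP at [0.23, -0.527, 0.231] pointing down, gripper open.
Joint ranges: [-3.12, 3.12], [-1.05, 2.28], [0.14, 2.33], [-1.42, 4.57], [0.1, 2.73], [-2.68, 2.68]. Speed limits (rad/s): [2.57, 2.57, 3.14, 3.14, 3.14, 3.14].

### API

Orientations are given as a unit quaternion [w, x, y, z].
In Python, from cell import * gives the robot as it stands.
- The arm moves only by the shell command python3 -m creep 'ROWS' [OPENING]. ROWS is JSON, a list of rows, each a list of 4 numbers: the shift along the world's x, y, z in m, then the turn about the world's z in rad. A call has 1 to 8 rows; each row is the pose to reach, as a shift and turn from the pose commanded when the call began; what a row does not reach only later rows make up. A row lasts 1/12 s, in which the tool goes at most 41.7 mm and 7.16 degrees, less where a joint would pass 70% of its speed; a pose out of reach is approached as far as the arm can. A call with a gripper value outside its range is refused whole. OPENING is the opening, from -1 (shut) to 1 (fully open), set as the call begins (- or left out, the last holds). The fingers move at their own pace and stop on an object; the grip force is fixed at half the most. Time passes only in rows, so rows that repeat a pose let the fingers close. It gives the time, the measured TCP pose, the force, the opening and the grip force at its end, in the units of the state.
- sense(): the state, without advancing time (a new reading comes with each control period).
- read_camera(name): name is "side" or "top"; returns a dict with "img" (480x640x3 uint8, blue, green, red), "camera_matrix" (3x3 intrinsics, pixels), "T" (4x4, takes a point from camera to world coordinates). Camera axes: x right, y down, z forward; pixel columns grow to the right and rows downward; lengths in m; the calibration is good to about 2 mm. A picture is of the moment at which its call begins. There is no depth.
- job_done(): hands the job in; it is judged then, once.
The state is a dict: "time": time; "joint_pos": joint angles; "qvel": joint speeds; "joint_efforts": joint torques, N m; "eef_pos": TCP position; "ee_rot": TCP orientation; "force": force on the tool from outside, world axes, zero at the start; "wrist_torque": the same for the moment, N m; "grip_width": opening from 0.0 (shut) to 1.0 (fully open); "finger_force": force on a finger pad.
Only numpy, scipy, OpenCV 4.12 (cv2) and the standard library are available. Lean on these libraries where they do the work, as an engineer would, in place of code of your own. Each camera call takes 0.05 s, during which the arm holds its last target. There are 200 camera calls.

## Working session

There is one attempt and no reset: what is moved stays moved. The work goes in short steps, Python scripts to look and compute and a shell command to move; the robot and the scene stay as the last step left them, time stands still between calls to the robot, and variables do not carry over. Pictures are saved under pics/ and viewed, at most 12 in all, crops included, and the job is handed in when it is done.

```bash
ls; mkdir -p pics; python3 - <<'E'
from cell import *
import cv2,numpy as np
for n in("side","top"):
    c=read_camera(n); cv2.imwrite(f"pics/{n}0.png",c["img"]); print(n,c["camera_matrix"].round(1).tolist(),c["T"].round(3).tolist())
s=sense();print(s["time"],s["eef_pos"],s["ee_rot"],s["grip_width"])
E
```

```text
pics
side [[472.1, 0.0, 319.6], [0.0, 472.1, 239.4], [0.0, 0.0, 1.0]] [[-0.902, -0.334, 0.275, 0.353], [-0.432, 0.675, -0.598, 0.563], [0.014, -0.658, -0.753, 0.813], [0.0, 0.0, 0.0, 1.0]]
top [[441.9, 0.0, 325.0], [0.0, 441.9, 235.2], [0.0, 0.0, 1.0]] [[0.023, -0.998, 0.065, 0.556], [-1.0, -0.021, 0.019, -0.056], [-0.018, -0.066, -0.998, 1.038], [0.0, 0.0, 0.0, 1.0]]
0.1 [ 0.22990087 -0.52635874  0.23047654] [-9.30476573e-04  9.78879576e-01  2.04435550e-01 -1.24495462e-04] 0.9974089144014116
```

View pics/side0.png

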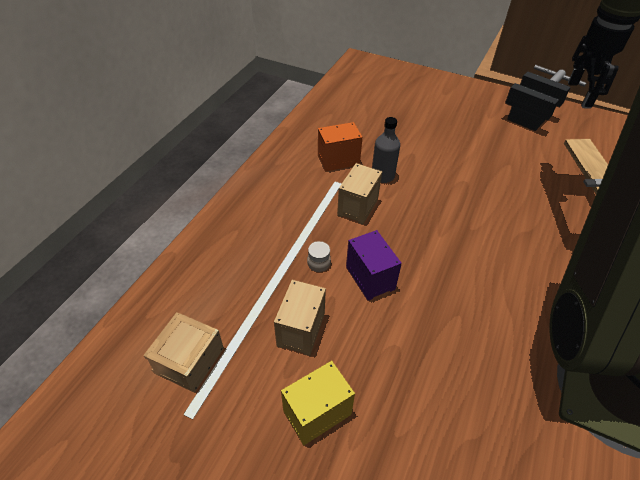

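View pics/top0.png

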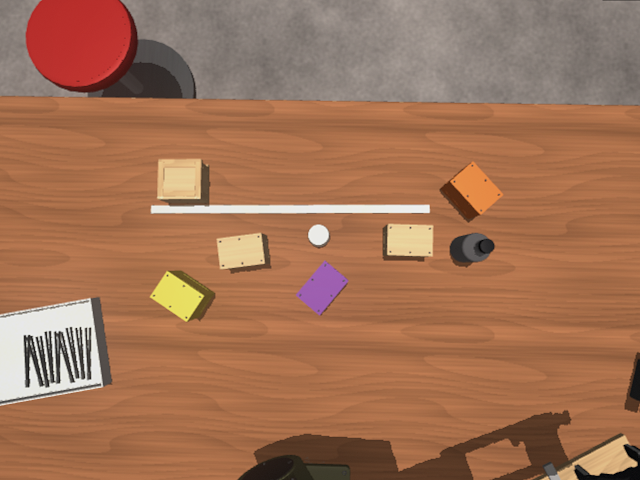

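Both pictures agree. The plywood crates are at top-view pixels (242,251) and (410,240). The jar is at (318,235), between them, and the tape is at row ~209. The sent crate is at (180,179) and the flask at (472,248). The purple (323,288), yellow (180,296) and orange (475,190) boxes are look-alikes, not part of the job. The tan boxes with nailed lids fit the description. I'll measure them and save an enlarged crop.

```bash
cat > h.py <<'E'
import cv2,numpy as np
from cell import *
def ray(c,px,z):
    K,T=c["camera_matrix"],c["T"]; px=np.atleast_2d(np.float64(px))
    d=np.c_[px,np.ones(len(px))]@np.linalg.inv(K).T@T[:3,:3].T
    return T[:3,3]+d*((z-T[2,3])/d[:,2])[:,None]
def proj(c,p):
    q=(np.linalg.inv(c["T"])@np.append(p,1))[:3]; q=c["camera_matrix"]@q; return q[:2]/q[2]
def tan(img):
    h=cv2.cvtColor(img,cv2.COLOR_BGR2HSV)
    m=cv2.inRange(h,(12,50,150),(24,150,255)); return cv2.morphologyEx(m,cv2.MORPH_OPEN,np.ones((5,5)))
def blobs(m,amin=200):
    return [k for k in cv2.findContours(m,cv2.RETR_EXTERNAL,cv2.CHAIN_APPROX_NONE)[0] if cv2.contourArea(k)>amin]
E
python3 - <<'E'
from h import *
c=read_camera("top");img=c["img"]
for k in blobs(tan(img)):
    r=cv2.minAreaRect(k)
    if not 100<r[0][1]<300: continue
    b=cv2.boxPoints(r); z=.066 if r[0][1]<210 else .09
    w=ray(c,b,z); e=np.diff(np.r_[w,w[:1]],axis=0)[:,:2]; L=np.linalg.norm(e,axis=1)
    l=e[np.argmax(L)]; 
    print(np.round(r[0]),"centre",w.mean(0).round(3),"sides",L.round(3),"yaw",round((np.arctan2(l[1],l[0])%np.pi)-np.pi/2,3))
h=cv2.cvtColor(img,cv2.COLOR_BGR2HSV)
for k in blobs(cv2.inRange(h,(0,0,190),(180,40,255))):
    r=cv2.minAreaRect(k); print("white",np.round(r[0]),ray(c,cv2.boxPoints(r),0 if max(r[1])>200 else .048).round(3).tolist())
for n,a,b in(("purple",(125,80,40),(150,255,255)),("yellow",(25,130,120),(34,255,255)),("orange",(8,190,170),(14,255,255))):
    for k in blobs(cv2.inRange(h,a,b)): print(n,ray(c,cv2.boxPoints(cv2.minAreaRect(k)),.09).round(3)[:,:2].tolist())
print("flask cap",ray(c,[486,245],.17).round(3))
cv2.imwrite("pics/crop0.png",cv2.resize(img[150:330,140:520],None,fx=2.1,fy=2.1,interpolation=cv2.INTER_CUBIC))
E
```

```text
[196. 299.] centre [0.476 0.237 0.09 ] sides [0.312 0.258 0.306 0.259] yaw 0.12
[410. 239.] centre [ 0.614 -0.22   0.09 ] sides [0.098 0.069 0.098 0.069] yaw 0.021
[178. 177.] centre [0.743 0.293 0.066] sides [0.097 0.095 0.096 0.095] yaw 0.018
white [ 45. 352.] [[0.42, 0.725, 0.048], [0.468, 0.488, 0.048], [0.275, 0.441, 0.048], [0.228, 0.675, 0.048]]
white [318. 234.] [[0.621, 0.009, 0.048], [0.653, -0.022, 0.048], [0.623, -0.053, 0.048], [0.591, -0.022, 0.048]]
white [290. 208.] [[0.687, 0.38, 0.0], [0.7, -0.279, 0.0], [0.683, -0.279, 0.0], [0.67, 0.379, 0.0]]
purple [[0.489, 0.022], [0.564, -0.038], [0.522, -0.089], [0.448, -0.029]]
yellow [[0.478, 0.335], [0.535, 0.3], [0.484, 0.218], [0.427, 0.253]]
flask cap [[ 0.6   -0.354  0.17 ]]
```

View pics/crop0.png

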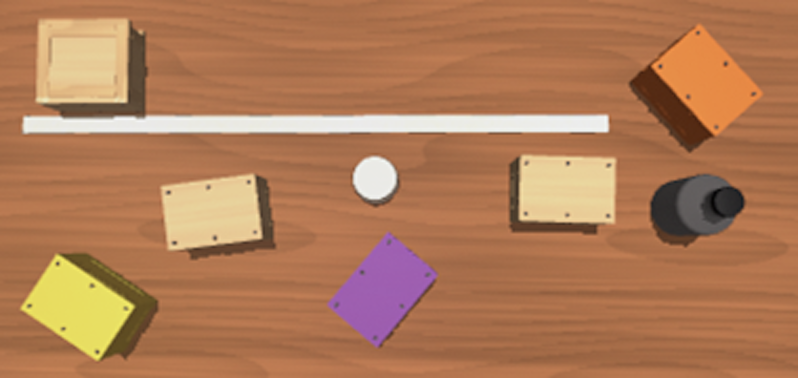

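The crop confirms the two targets: the tan crates with nailed lids at crop (212,212) and (566,190). Purple, yellow and orange are excluded by colour. Right crate: centre (0.614,-0.220), sides 98x69 mm, which fits. I'll start moving towards it and measure the left crate from its corners at the same time.

```bash
python3 - <<'E'
from h import *
c=read_camera("top")
p=np.array([(161,187),(254,174),(263,237),(169,250)])/2.1+[140,150]
w=ray(c,p,.09); print(w.round(3).tolist(),w.mean(0).round(3),np.linalg.norm(np.diff(w,axis=0),axis=1).round(3))
E
python3 -m creep '[[0.225,0.153,0,-0.2],[0.225,0.153,0,-0.2],[0.225,0.153,0,-0.2],[0.225,0.153,0,-0.2],[0.225,0.153,0,-0.2],[0.225,0.153,0,-0.2],[0.225,0.153,0,-0.2],[0.225,0.153,0,-0.2]]' 0
```

```text
[[0.604, 0.196, 0.09], [0.62, 0.1, 0.09], [0.555, 0.089, 0.09], [0.54, 0.185, 0.09]] [0.58  0.143 0.09 ] [0.097 0.065 0.097]
time: 0.87
eef_pos: [0.4593, -0.3706, 0.2311]
ee_rot: [-0.001, 0.994, 0.108, 0.001]
force: [0.0, -0.3, 0.4]
grip_width: 0.498
finger_force: 0.0
```

```bash
python3 -m creep '[[0.23,0.152,0,-0.2],[0.23,0.152,0,-0.2],[0.23,0.152,0,-0.2],[0.23,0.152,0,-0.2],[0.23,0.152,0,-0.2],[0.23,0.152,0,-0.2],[0.23,0.152,0,-0.2],[0.23,0.152,0,-0.2]]'
python3 -m creep '[[0,0,-0.04,0],[0,0,-0.08,0],[0,0,-0.11,0],[0,0,-0.135,0],[0,0,-0.15,0],[0,0,-0.156,0],[0,0,-0.156,0]]'
```

```text
time: 1.53
eef_pos: [0.6895, -0.2184, 0.2302]
ee_rot: [-0.001, 1.0, 0.008, 0.001]
force: [0.9, -0.5, 0.2]
grip_width: 0.498
finger_force: 0.0
time: 2.12
eef_pos: [0.6829, -0.2225, 0.073]
ee_rot: [-0.001, 1.0, 0.005, -0.002]
force: [-0.6, -0.1, 1.0]
grip_width: 0.495
finger_force: 0.0
```

```bash
python3 -m creep '[[-0.01,0,0,0],[-0.018,0,0,0],[-0.024,0,0,0],[-0.03,0,0,0],[-0.036,0,0,0],[-0.042,0,0,0],[-0.048,0,0,0],[-0.054,0,0,0]]'
python3 -m creep '[[-0.006,0,0,0],[-0.012,0,0,0],[-0.018,0,0,0],[-0.024,0,0,0]]'
python3 - <<'E'
from h import *
a=read_camera("top")["img"];b=read_camera("side")["img"]
cv2.imwrite("pics/t1.png",np.hstack([cv2.resize(a[170:310,340:500],None,fx=2.5,fy=2.5),cv2.resize(b[130:270,300:460],None,fx=2.5,fy=2.5)])[:, :800])
E
```

```text
time: 2.78
eef_pos: [0.6314, -0.2221, 0.0762]
ee_rot: [0.0, 1.0, 0.006, 0.001]
force: [1.5, -0.6, 2.7]
grip_width: 0.5
finger_force: 1.4
time: 3.12
eef_pos: [0.6052, -0.2216, 0.0745]
ee_rot: [-0.0, 1.0, 0.006, -0.001]
force: [0.6, -0.3, 0.7]
grip_width: 0.501
finger_force: 0.0
```

View pics/t1.png

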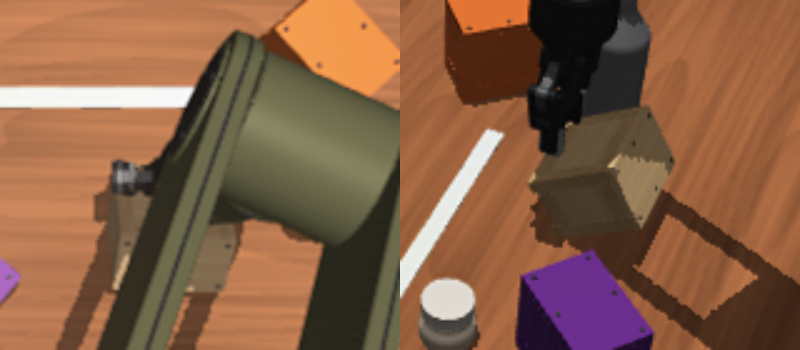

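The side view shows the right crate leaning towards the robot, in mid fall at crop (600,180), and the push force has gone to zero. I'll nudge it slightly further and let it settle.

```bash
python3 -m creep '[[-0.006,0,0,0],[-0.012,0,0,0],[-0.012,0,0,0],[-0.012,0,0.01,0],[-0.012,0,0.04,0],[0.02,0.0,0.04,0],[0.03,0.05,0.04,0],[0.03,0.05,0.04,0]]' -1
python3 - <<'E'
from h import *
c=read_camera("side");b=c["img"]
cv2.imwrite("pics/t2.png",cv2.resize(b[110:290,260:470],None,fx=3,fy=3))
# expected lying-crate top corners
for p in[(.491,-.268),(.491,-.172),(.581,-.172),(.581,-.268)]: print(((proj(c,[*p,.066])-[260,110])*3).round())
E
```

```text
time: 3.88
eef_pos: [0.6404, -0.1688, 0.1171]
ee_rot: [-0.001, 1.0, 0.006, 0.002]
force: [-0.4, 0.9, 0.0]
grip_width: -0.001
finger_force: 0.0
[468. 239.]
[428. 319.]
[314. 280.]
[359. 204.]
```

View pics/t2.png

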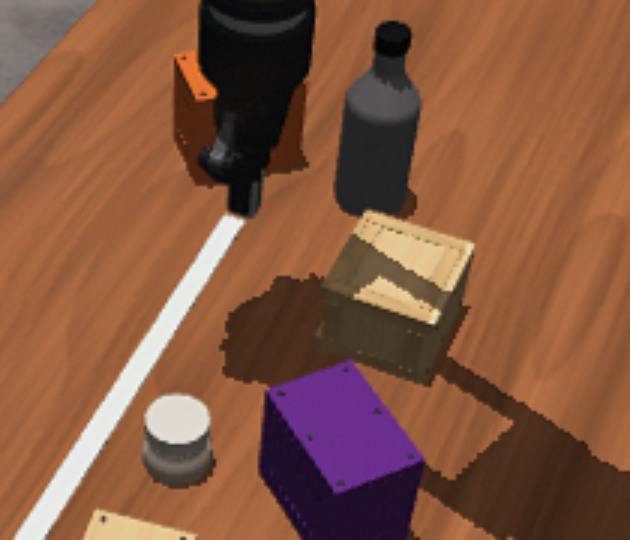

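The right crate now lies on its side, lid towards the robot, at crop corners (474,240), (437,322), (323,290) and (365,212). That matches the prediction to within about 5 mm. Its underside faces +x, which neither camera sees. I'll turn it in place with a light push towards the robot on its left end, so the underside comes round towards the side camera.

```bash
python3 -m creep '[[-0.012,-0.01,0,0],[-0.025,-0.019,0,0],[-0.025,-0.019,-0.03,0],[-0.025,-0.019,-0.06,0],[-0.025,-0.019,-0.08,0],[-0.025,-0.019,-0.087,0],[-0.025,-0.019,-0.087,0]]'
python3 -m creep '[[-0.012,0,0,0],[-0.022,0,0,0],[-0.03,0,0,0],[-0.038,0,0,0],[-0.046,0,0,0],[-0.054,0,0,0],[-0.062,0,0,0],[-0.07,0,0,0]]'
python3 -m creep '[[-0.006,0,0,0],[-0.012,0,0,0],[-0.018,0,0,0],[-0.018,0,0,0],[0.03,0,0,0],[0.045,0,0,0],[0.045,0,0.05,0],[0.045,0,0.1,0]]'
python3 - <<'E'
from h import *
a=read_camera("top")["img"];b=read_camera("side")["img"]
cv2.imwrite("pics/t3.png",np.hstack([cv2.resize(a[200:320,350:470],None,fx=3,fy=3),cv2.resize(b[160:280,330:470],None,fx=3,fy=3)]))
E
```

```text
time: 4.52
eef_pos: [0.609, -0.1919, 0.0263]
ee_rot: [-0.001, 1.0, 0.005, -0.003]
force: [-0.7, -0.1, 0.1]
grip_width: -0.004
finger_force: 0.0
time: 5.18
eef_pos: [0.5423, -0.1911, 0.029]
ee_rot: [0.0, 1.0, 0.006, 0.001]
force: [2.4, 0.6, 2.5]
grip_width: -0.0
finger_force: 1.4
time: 5.85
eef_pos: [0.5847, -0.1898, 0.1066]
ee_rot: [-0.002, 1.0, 0.006, -0.006]
force: [1.2, -0.9, 1.1]
grip_width: 0.001
finger_force: 0.0
```

View pics/t3.png

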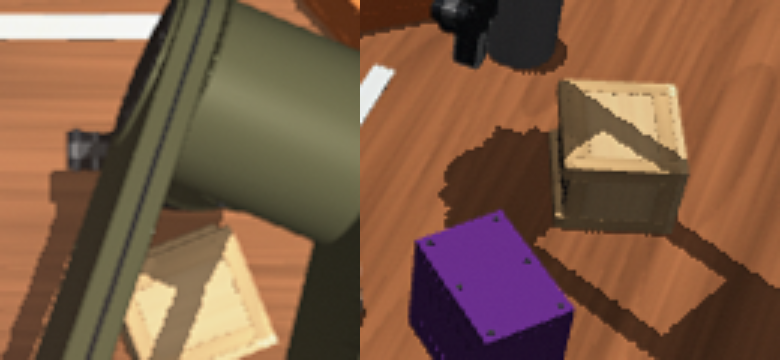

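The crate has turned about 25 degrees. Its left (underside) face is just grazing into the side view at crop (562,170), with dark specks, which isn't conclusive. I'll turn it further.

```bash
python3 -m creep '[[-0.02,0.008,-0.02,0],[-0.03,0.008,-0.05,0],[-0.03,0.008,-0.07,0],[-0.03,0.008,-0.077,0],[-0.038,0.008,-0.077,0],[-0.046,0.008,-0.077,0],[-0.054,0.008,-0.077,0],[-0.062,0.008,-0.077,0]]'
python3 -m creep '[[-0.008,0,0,0],[-0.016,0,0,0],[-0.024,0,0,0],[-0.032,0,0,0],[-0.04,0,0,0],[-0.048,0,0,0],[-0.056,0,0,0],[-0.062,0,0,0]]'
python3 -m creep '[[0,0,0,0],[0.03,0,0,0],[0.065,0,0.02,0],[0.1,0,0.06,0],[0.13,0.02,0.1,0],[0.16,0.04,0.1,0],[0.19,0.06,0.1,0],[0.2,0.08,0.1,0]]'
python3 - <<'E'
from h import *
a=read_camera("top")["img"];b=read_camera("side")["img"]
cv2.imwrite("pics/t4.png",np.hstack([cv2.resize(a[200:340,330:470],None,fx=2.5,fy=2.5),cv2.resize(b[150:290,330:480],None,fx=2.5,fy=2.5,interpolation=cv2.INTER_CUBIC)]))
E
```

```text
time: 6.62
eef_pos: [0.525, -0.1834, 0.0357]
ee_rot: [0.0, 1.0, 0.006, 0.001]
force: [-0.8, 0.0, 0.2]
grip_width: -0.001
finger_force: 0.0
time: 7.28
eef_pos: [0.4616, -0.1827, 0.0345]
ee_rot: [-0.0, 1.0, 0.006, -0.001]
force: [0.9, 0.3, 0.5]
grip_width: 0.002
finger_force: 0.5
time: 7.95
eef_pos: [0.6688, -0.1029, 0.1368]
ee_rot: [0.001, 1.0, 0.006, 0.004]
force: [0.8, -0.6, -0.4]
grip_width: -0.002
finger_force: 0.0
```

View pics/t4.png

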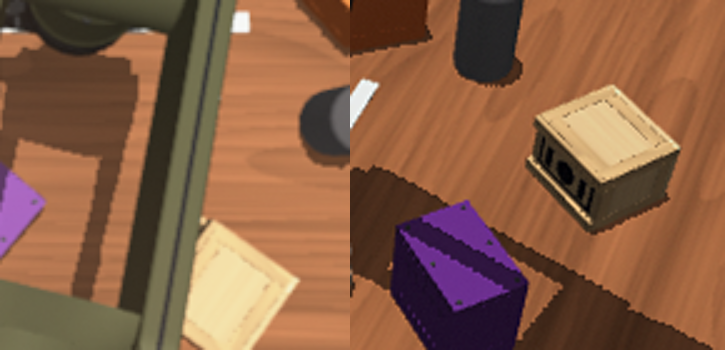

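The underside is now in view: at crop (565,170) there is a black disc between bars inside a frame, so the right-hand crate is crate_a and the left one is crate_b. Next I'll tip the left crate (centre (0.580,0.143), yaw 0.165) with half-open fingers.

```bash
python3 -m creep '[[-0.008,0.258,0,0.165],[-0.008,0.258,0,0.165],[-0.008,0.258,0,0.165],[-0.008,0.258,0,0.165],[-0.008,0.258,0,0.165],[-0.008,0.258,0,0.165],[-0.008,0.258,0,0.165],[-0.008,0.258,0,0.165]]' 0
python3 -m creep '[[0,0,-0.03,0],[0,0,-0.05,0],[0,0,-0.06,0],[0,0,-0.062,0],[-0.01,-0.0016,-0.062,0],[-0.02,-0.0033,-0.062,0],[-0.03,-0.005,-0.062,0],[-0.036,-0.006,-0.062,0]]'
python3 -m creep '[[-0.006,-0.001,0,0],[-0.012,-0.002,0,0],[-0.018,-0.003,0,0],[-0.024,-0.004,0,0],[-0.03,-0.005,0,0],[-0.036,-0.006,0,0],[-0.042,-0.007,0,0],[-0.048,-0.008,0,0]]'
python3 -m creep '[[-0.006,-0.001,0,0],[-0.01,-0.002,0,0],[-0.014,-0.002,0,0],[-0.014,-0.002,0,0],[-0.014,-0.002,0,0],[-0.014,-0.002,0.02,0],[0,0,0.05,0],[0,0,0.08,0]]'
```

```text
time: 8.72
eef_pos: [0.6536, 0.1576, 0.1337]
ee_rot: [0.0, 0.996, 0.09, -0.001]
force: [-0.0, -0.6, 0.6]
grip_width: 0.5
finger_force: 0.0
time: 9.38
eef_pos: [0.6187, 0.1488, 0.0743]
ee_rot: [-0.0, 0.996, 0.088, 0.001]
force: [3.0, 0.6, 1.5]
grip_width: 0.5
finger_force: 1.5
time: 10.05
eef_pos: [0.5686, 0.1407, 0.0716]
ee_rot: [0.0, 0.996, 0.088, -0.002]
force: [-0.3, -0.3, -1.2]
grip_width: 0.503
finger_force: 0.0
time: 10.72
eef_pos: [0.5729, 0.1412, 0.1528]
ee_rot: [0.0, 0.996, 0.088, 0.0]
force: [0.7, 0.1, 0.2]
grip_width: 0.499
finger_force: 0.0
```

```bash
python3 - <<'E'
from h import *
c=read_camera("top");a=c["img"];b=read_camera("side")["img"]
cv2.imwrite("pics/t5.png",np.hstack([a[180:360,130:530],b[140:440,240:500][:, :][60:240]]))
h=cv2.cvtColor(a,cv2.COLOR_BGR2HSV)
m=cv2.inRange(h,(14,40,170),(24,135,255)); m[:215]=0;m=cv2.morphologyEx(m,cv2.MORPH_OPEN,np.ones((7,7)))
for k in blobs(m):
    r=cv2.minAreaRect(k); w=ray(c,cv2.boxPoints(r),.066); print(np.round(r[0]),np.round(r[1]),w[:,:2].round(3).tolist(),w.mean(0).round(3))
E
```

```text
[598. 467.] [33. 78.] [[0.132, -0.535], [0.211, -0.682], [0.151, -0.713], [0.073, -0.567]] [ 0.142 -0.624  0.066]
[250. 303.] [14. 38.] [[0.476, 0.167], [0.489, 0.085], [0.46, 0.08], [0.446, 0.162]] [0.468 0.123 0.066]
[419. 318.] [43. 45.] [[0.43, -0.18], [0.511, -0.235], [0.459, -0.312], [0.379, -0.256]] [ 0.445 -0.246  0.066]
```

View pics/t5.png

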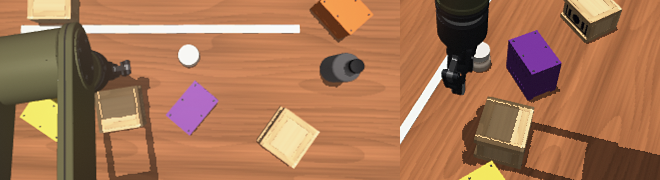

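Both crates now lie on their sides. In the combined picture crate_b's lit top strip is at (120,122) in the top half, and its whole box is at (503,130) in the side half. Crate_a is at (289,137), with stamp marks at (572,18). Measured in the world frame, crate_a has its centre at (0.445,-0.246), sides 98x93 mm, and is turned about 56 degrees. I'll go round to its robot side and nudge its near corner so a flat face is square to the push across the line.

```bash
python3 -m creep '[[-0.155,-0.257,0,-0.7],[-0.155,-0.257,0,-0.7],[-0.155,-0.257,0,-0.7],[-0.155,-0.257,0,-0.7],[-0.155,-0.257,0,-0.7],[-0.155,-0.257,0,-0.7],[-0.155,-0.257,0,-0.7],[-0.155,-0.257,0,-0.7]]' -1
python3 -m creep '[[-0.03,-0.05,0,-0.055],[-0.062,-0.103,0,-0.055],[-0.062,-0.103,0,-0.055],[-0.062,-0.103,0,-0.055],[-0.062,-0.103,0,-0.055]]'
python3 -c "
from cell import *
s=sense();print(s['joint_pos'])"
```

```text
time: 11.48
eef_pos: [0.4124, -0.1196, 0.1521]
ee_rot: [0.001, 0.966, -0.26, -0.001]
force: [0.6, 0.2, -0.3]
grip_width: 0.005
finger_force: 0.0
time: 11.9
eef_pos: [0.3536, -0.2204, 0.1524]
ee_rot: [-0.0, 0.958, -0.287, 0.0]
force: [-0.0, 0.8, 0.3]
grip_width: -0.003
finger_force: 0.0
[-6.59160150e-01  1.72371054e-01  1.93059958e+00  3.61013496e-04
  1.03862739e+00  1.49456556e+00]
```

```bash
python3 -m creep '[[0,0,-0.04,0],[0,0,-0.08,0],[0,0,-0.105,0],[0,0,-0.117,0],[0,0,-0.117,0],[0.008,-0.006,-0.117,0],[0.016,-0.011,-0.117,0],[0.022,-0.015,-0.117,0]]'
python3 -m creep '[[0.006,-0.004,0,0],[0.012,-0.008,0,0],[0.018,-0.012,0,0],[0.024,-0.016,0,0],[0.03,-0.02,0,0],[0.036,-0.024,0,0],[0.042,-0.028,0,0],[0.042,-0.028,0,0]]'
python3 -m creep '[[-0.02,0.02,0,0],[-0.03,0.03,0,0],[-0.03,0.03,0.04,0],[-0.03,0.03,0.08,0],[-0.03,0.06,0.115,0.12],[-0.03,0.1,0.115,0.24],[-0.03,0.13,0.115,0.36],[-0.03,0.14,0.115,0.48]]'
python3 - <<'E'
from h import *
c=read_camera("top");a=c["img"]
cv2.imwrite("pics/t6.png",a[150:400,200:540])
h=cv2.cvtColor(a,cv2.COLOR_BGR2HSV)
m=cv2.inRange(h,(14,40,170),(24,135,255)); m[:215]=0;m=cv2.morphologyEx(m,cv2.MORPH_OPEN,np.ones((5,5)))
for k in blobs(m):
    r=cv2.minAreaRect(k); w=ray(c,cv2.boxPoints(r),.066); print(np.round(r[0]),np.round(r[1]),w[:,:2].round(3).tolist(),w.mean(0).round(3))
E
```

```text
time: 12.57
eef_pos: [0.3794, -0.2355, 0.037]
ee_rot: [0.001, 0.959, -0.285, 0.002]
force: [-0.8, -1.3, 0.6]
grip_width: 0.002
finger_force: 2.1
time: 13.23
eef_pos: [0.4206, -0.2638, 0.0359]
ee_rot: [0.001, 0.958, -0.285, 0.002]
force: [-0.2, -1.0, 0.5]
grip_width: -0.005
finger_force: 0.0
time: 13.9
eef_pos: [0.388, -0.1188, 0.1516]
ee_rot: [-0.001, 0.999, -0.046, 0.001]
force: [0.4, -0.0, -0.2]
grip_width: -0.001
finger_force: 0.0
[598. 467.] [33. 78.] [[0.131, -0.536], [0.211, -0.681], [0.152, -0.713], [0.072, -0.567]] [ 0.142 -0.624  0.066]
[425. 299.] [43. 45.] [[0.45, -0.2], [0.545, -0.226], [0.521, -0.316], [0.427, -0.289]] [ 0.486 -0.258  0.066]
[248. 289.] [42. 45.] [[0.534, 0.186], [0.551, 0.09], [0.461, 0.073], [0.445, 0.169]] [0.498 0.13  0.066]
```

View pics/t6.png

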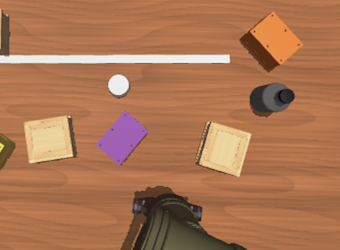

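Crate_b lies at crop (49,139). Crate_a is at crop (224,149), measured centre (0.486,-0.258), near face turned -15 degrees. One more light push on the right end of its near face should bring it past square; then a two-finger push will take it across.

```bash
python3 -m creep '[[-0.004,-0.04,0,0],[-0.004,-0.08,0,0],[-0.004,-0.12,0,0],[-0.004,-0.163,0,0],[-0.004,-0.163,-0.04,0],[-0.004,-0.163,-0.08,0],[-0.004,-0.163,-0.105,0],[-0.004,-0.163,-0.115,0]]'
python3 -m creep '[[0.012,0,0,0],[0.024,0,0,0],[0.032,0,0,0],[0.04,0,0,0],[0.048,0,0,0],[0.056,0,0,0],[0.064,0,0,0],[0.072,0,0,0]]'
python3 -m creep '[[0.004,0,0,0],[0.004,0,0,0],[-0.03,0,0,0],[-0.06,0,0,0.1],[-0.06,0,0,0.2],[-0.06,0.0,0,0.3]]' 0
python3 - <<'E'
from h import *
c=read_camera("top");a=c["img"]
cv2.imwrite("pics/t7.png",a[150:400,200:540])
h=cv2.cvtColor(a,cv2.COLOR_BGR2HSV)
m=cv2.inRange(h,(14,40,170),(24,135,255)); m[:215]=0;m=cv2.morphologyEx(m,cv2.MORPH_OPEN,np.ones((5,5)))
for k in blobs(m):
    r=cv2.minAreaRect(k); w=ray(c,cv2.boxPoints(r),.066); print(np.round(r[0]),np.round(r[1]),w[:,:2].round(3).tolist(),w.mean(0).round(3))
E
```

```text
time: 14.62
eef_pos: [0.3824, -0.2848, 0.032]
ee_rot: [-0.002, 0.999, -0.051, -0.002]
force: [-0.4, 0.1, -0.8]
grip_width: -0.002
finger_force: 0.0
time: 15.28
eef_pos: [0.457, -0.2849, 0.0362]
ee_rot: [0.0, 0.999, -0.049, 0.0]
force: [-3.0, -1.1, 1.5]
grip_width: 0.0
finger_force: 1.0
time: 15.78
eef_pos: [0.3938, -0.2838, 0.0355]
ee_rot: [-0.001, 0.995, 0.102, -0.001]
force: [-0.3, 0.0, 0.2]
grip_width: 0.496
finger_force: 0.0
[598. 467.] [33. 78.] [[0.131, -0.536], [0.211, -0.681], [0.152, -0.713], [0.072, -0.567]] [ 0.142 -0.624  0.066]
[248. 289.] [42. 45.] [[0.535, 0.186], [0.551, 0.09], [0.461, 0.073], [0.445, 0.169]] [0.498 0.13  0.066]
[418. 281.] [42. 45.] [[0.476, -0.195], [0.574, -0.199], [0.572, -0.291], [0.474, -0.287]] [ 0.524 -0.243  0.066]
```

Crate_a is now nearly square, with its centre at (0.524,-0.243). I'll push with two fingers along about 14 degrees.

```bash
python3 -m creep '[[0.012,0.008,0,0],[0.024,0.012,0,0],[0.034,0.015,0,0],[0.044,0.017,0,0],[0.054,0.02,0,0],[0.064,0.022,0,0],[0.074,0.024,0,0],[0.084,0.027,0,0]]'
python3 -m creep '[[0.01,0.0025,0,0],[0.02,0.005,0,0],[0.03,0.0075,0,0],[0.04,0.01,0,0],[0.05,0.0125,0,0],[0.06,0.015,0,0],[0.07,0.0175,0,0],[0.08,0.02,0,0]]'
python3 - <<'E'
from h import *
a=read_camera("top")["img"];b=read_camera("side")["img"]
cv2.imwrite("pics/t8.png",np.hstack([cv2.resize(a[150:330,280:520],None,fx=1.7,fy=1.7),cv2.resize(b[110:290,270:480],None,fx=1.7,fy=1.7)]))
E
```

```text
time: 16.5
eef_pos: [0.481, -0.258, 0.0356]
ee_rot: [0.0, 0.995, 0.101, -0.0]
force: [-1.3, -1.8, 0.6]
grip_width: 0.5
finger_force: 0.9
time: 17.17
eef_pos: [0.561, -0.2376, 0.0356]
ee_rot: [-0.0, 0.995, 0.101, -0.0]
force: [-1.7, -1.4, 0.9]
grip_width: 0.495
finger_force: 1.1
```

View pics/t8.png

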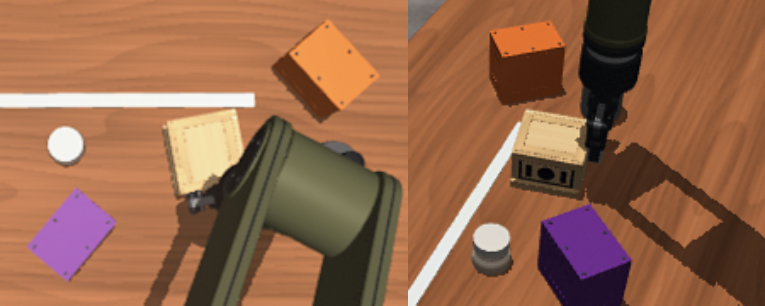

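Crate_a is flush against both fingers at crop (205,152), with the stamp face at (547,173) in the side view. The flask, jar, purple and orange boxes are all clear. I'll continue across the line.

```bash
python3 -m creep '[[0.01,0.003,0,0],[0.02,0.006,0,0],[0.03,0.008,0,0],[0.04,0.011,0,0],[0.05,0.014,0,0],[0.06,0.016,0,0],[0.07,0.019,0,0],[0.08,0.022,0,0]]'
python3 -m creep '[[0.01,0.003,0,0],[0.02,0.006,0,0],[0.03,0.008,0,0],[0.04,0.011,0,0],[0.05,0.014,0,0],[0.06,0.016,0,0],[0.07,0.019,0,0],[0.08,0.022,0,0]]'
python3 -m creep '[[0.008,0.002,0,0],[0.016,0.004,0,0],[0.022,0.006,0,0],[0.022,0.006,0,0],[0.022,0.006,0,0],[-0.02,-0.004,0,0],[-0.05,-0.01,0,0],[-0.05,-0.01,0.04,0]]'
python3 -m creep '[[0,0,0.04,0],[0,0,0.08,0],[-0.03,0,0.11,0],[-0.06,0,0.12,0],[-0.1,0.02,0.12,0],[-0.14,0.05,0.12,0],[-0.18,0.09,0.12,0],[-0.22,0.12,0.12,0]]'
python3 - <<'E'
from h import *
c=read_camera("top");a=c["img"];b=read_camera("side")["img"]
cv2.imwrite("pics/t9.png",np.hstack([a[140:340,130:530],b[100:450,140:500][::1][:200]]))
h=cv2.cvtColor(a,cv2.COLOR_BGR2HSV)
m=cv2.inRange(h,(14,40,170),(24,135,255));m=cv2.morphologyEx(m,cv2.MORPH_OPEN,np.ones((5,5)))
for k in blobs(m,800):
    r=cv2.minAreaRect(k); w=ray(c,cv2.boxPoints(r),.066); print(np.round(r[0]),np.round(r[1]),w[:,:2].round(3).tolist(),w.mean(0).round(3))
E
```

```text
time: 17.93
eef_pos: [0.6412, -0.2156, 0.0355]
ee_rot: [-0.0, 0.995, 0.101, 0.0]
force: [-1.2, -0.8, 0.5]
grip_width: 0.501
finger_force: 0.6
time: 18.6
eef_pos: [0.7211, -0.1937, 0.0356]
ee_rot: [-0.0, 0.995, 0.101, -0.0]
force: [-0.6, -0.9, -1.7]
grip_width: 0.499
finger_force: 0.6
time: 19.27
eef_pos: [0.648, -0.199, 0.0629]
ee_rot: [-0.008, 0.995, 0.1, -0.018]
force: [-3.6, 1.9, -2.8]
grip_width: 0.501
finger_force: 0.0
time: 19.93
eef_pos: [0.475, -0.1049, 0.1961]
ee_rot: [0.0, 0.995, 0.1, 0.001]
force: [1.3, 0.8, -0.5]
grip_width: 0.501
finger_force: 0.0
[598. 467.] [33. 78.] [[0.131, -0.536], [0.211, -0.681], [0.152, -0.712], [0.072, -0.567]] [ 0.142 -0.624  0.066]
[248. 289.] [42. 45.] [[0.535, 0.186], [0.551, 0.089], [0.461, 0.073], [0.445, 0.17]] [0.498 0.129 0.066]
[178. 178.] [39. 43.] [[0.783, 0.344], [0.784, 0.247], [0.696, 0.243], [0.694, 0.339]] [0.739 0.293 0.066]
[380. 156.] [43. 41.] [[0.837, -0.102], [0.856, -0.192], [0.76, -0.211], [0.742, -0.121]] [ 0.799 -0.156  0.066]
```

View pics/t9.png

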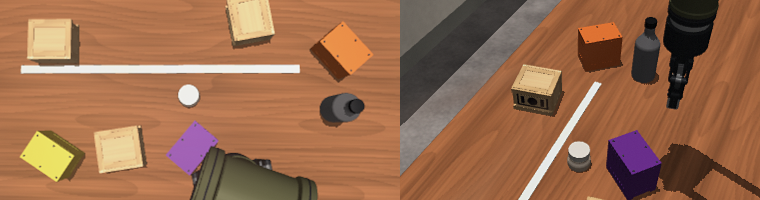

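The stamped crate (top half of the picture, (250,22)) is wholly past the tape: its nearest corner is at x = 0.742, against a tape edge of about 0.70. Crate_b lies at (120,148) on the robot's side, the other things are where they were, and the arm is clear.

```bash
python3 -c "
from cell import *
print(job_done())"
```

```text
the job is handed in; nothing more can be done
None
```

Both crates were tipped onto their sides and the job is handed in: the stamped crate (the right-hand one) is about 40 mm past the line and the other lies on the robot's side, though I confirmed it as unstamped only by seeing the stamp on the first, since neither camera could see its underside.

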